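# Clear and pop open the touch-latch sachet caddy

### The job

The sugar canister is standing on the orange lid of one of the two sachet caddies. Without picking it up, push the canister back off the lid so that it stands wholly on that caddy's fixed pale wooden deck, then press down on the black dot of the orange lid until the catch lets go and the lid springs ajar by itself. Leave the grey lid shut, the cup, jug and saucers where they are, and nothing knocked over.

Things in the scene. Friction and masses are not known exactly. Their poses are not given: they have to be found in the camera images.
- orange_caddy: Low wooden counter-top caddy, 290 (x) x 160 (y) x 75 mm, fixed to the counter. Origin: centre of its underside; +x points away from the robot. The near part of its top (x -135 to -5 mm, y +-70 mm) is the hinged orange lid, top flush at z = 75 mm; the far part (x -3 to +145 mm, y +-80 mm, its side walls flush with it) is a fixed pale wooden deck at z = 74 mm. The middle of the deck is x = +70, y = 0 mm.
- orange_lid (a joint): The orange lid's hinge angle in rad: 0 shut and latched (it rests within 0.01 of it), negative when pressed in (stop at -0.06, that is 7 mm at the dot), about +0.5 when sprung ajar. Hinge line across the lid's far edge; the near edge rises. Touch latch: press the dot in by at least 5 mm (about 5 N; then it meets a firm stop at 7 mm) to free the catch, then let it rise: a damped spring lifts it ajar as the fingers retreat. The canister's weight alone does not free it.
- orange_lid_dot (a point): Centre of the black dot, 20 mm wide, on the orange lid's top face, 15 mm from its near edge and 115 mm from its hinge: the place to press. Moves with the lid. z axis out of the lid face, x axis towards the hinge.
- canister_mid (a point): Centre of the loose sugar canister: upright blue round tin with a steel lid, 64 mm diameter, 70 mm tall, 0.18 to 0.33 kg; this point is 35 mm above its foot. It starts on the orange lid.
- grey_caddy: The other caddy, the same in all but its grey lid, fixed. Same origin and axes.
- grey_lid (a joint): The grey lid's hinge angle in rad, as for the orange lid. To stay shut (0).
- takeaway_cup_mid (a point): Centre of a loose red take-away cup with white lid, 78 mm widest, 101 mm tall, standing on the grey caddy's deck; this point 50 mm above its foot. Leave alone.
- milk_jug_mid (a point): Centre of a loose steel jug, 76 mm diameter and 90 mm tall with a side handle, on the counter beside the caddies. Leave alone.
- saucers_mid (a point): Centre of a stack of white saucers (one loose piece), 124 mm diameter, 40 mm tall, on the counter beside the caddies; this point 20 mm up. Leave alone.
Not all that is in view belongs to the job. What is shaped like the part that bears canister_mid but turquoise is not meant.

How it is judged:
By the outcome, as a careful person would: the job done as asked, in the order asked, and still so for the second after the job is handed in, with the robot touching nothing.
It also fails if it takes over 48 s, if anything falls off the work surface, if the arm or the gripper's body presses on something with over 40 N, if the wrist force passes 120 N, or if a joint passes its speed limit or range.

### The arm

A 6-joint arm with a two-finger parallel gripper is mounted at the origin on the work surface. World frame = base frame: x ahead of the robot, y to its left, z up, the work surface at z = 0. Lengths are in mm, angles in rad, forces in N, time in s.
With the tool pointing down it reaches from about 400 to 925 mm from the base axis. Payload 12.5 kg.
Tool frame: the origin (TCP) lies midway between the tips of the shut fingers; the grasp point (between the pads) lies 19 mm behind it; y points along the fingers, x is the direction in which the jaws open and shut, and the axes are right-handed (so a half turn about y gives the same grasp; the last joint's range is limited). The gripper opens to 95 mm and grips with 3 to 60 N. Pads are 20 mm wide; open, the fingers measure 119 mm over their backs; the gripper's body (75 mm by 180 mm) begins 59 mm behind the grasp point.
Start: joints at [-1.387, 0.491, 1.559, -0, 1.092, -0.106], TCP at [178.623, -598.95, 214.661] pointing down, gripper open.
Joint ranges: [-3.1, 3.1], [-0.84, 2.19], [0.05, 2.79], [-1.13, 4.28], [0.06, 2.93], [-2.69, 2.69]. Speed limits (rad/s): [2.22, 2.22, 2.79, 3.14, 3.14, 3.14].

### API

Orientations are given as [roll, pitch, yaw] about the fixed x, y, z axes, in that order (R = Rz(yaw) Ry(pitch) Rx(roll)).
In Python, from cell import env, vision, job gives the robot as it stands.
- The arm moves only by the shell command python3 -m crank 'ROWS' [OPENING]. ROWS is JSON, a list of rows, each a list of 6 numbers: the shift along the tool's x, y, z in mm, then the turn, a rotation vector about the tool's x, y, z in degrees. In form: [[x, y, z, rx, ry, rz], ...]. A call has 1 to 5 rows; each row is the pose to reach, as a shift and turn from the pose measured when the call began, along the tool's axes at that moment; what a row does not reach only later rows make up. A row lasts 1/10 s, in which the tool goes at most 50 mm and 8.59 degrees, less where a joint would pass 70% of its speed; a pose out of reach is approached as far as the arm can. A call with a gripper value outside its range is refused whole. OPENING is the opening, from 0 (shut) to 1 (fully open), set as the call begins (- or left out, the last holds). The fingers move at their own pace and stop on an object; the grip force is fixed at half the most. Time passes only in rows, so rows that repeat a pose let the fingers close. It gives the time, the measured TCP pose, the force and the opening at its end, in the units of the state.
- env.state(): the state, without advancing time (a new reading comes with each control period).
- vision.read_camera(name): name is "side" or "top" or "wrist"; returns (picture, depth): 480x640x3 uint8, blue, green, red; 480x640 float32, mm along the optical axis (not along the pixel's ray), 0 where there is no reading.
- vision.calibration(name): a dict with "vertical_fov" (degrees; the focal length in pixels is half the picture's height over the tangent of half this angle, whatever the lens; pixels are square), "cx", "cy" (the principal point, pixels), "pose" (4x4, takes a point from camera to world coordinates). Camera axes: x right, y down, z forward; pixel columns grow to the right and rows downward; lengths in mm; the calibration is good to about 2 mm. A picture is of the moment at which its call begins: read the wrist's pose just before it. calibration takes no time and is no camera call; for the wrist camera it gives the pose at the moment of the call.
- job.job_done(): hands the job in, once; it reports no verdict.
The state is a dict: "t": time; "joints": joint angles; "qvel": joint speeds; "tau": joint torques, N m; "eef_pos": TCP position; "tcp_rot": TCP orientation; "ft_force": force on the tool from outside, world axes, zero at the start; "moment": the same for the moment, N m; "opening": opening from 0.0 (shut) to 1.0 (fully open).
Only numpy, scipy, OpenCV 4.12 (cv2) and the standard library are available. Lean on these libraries where they do the work, as an engineer would, in place of code of your own. Each camera call takes 0.05 s, during which the arm holds its last target.

## Working session

There is one attempt and no reset: what is moved stays moved. The work goes in short steps, Python scripts to look and compute and a shell command to move; the robot and the scene stay as the last step left them, time stands still between calls to the robot, and variables do not carry over. Pictures are saved under pics/ and viewed, and the job is handed in when it is done.

```bash
ls; mkdir -p pics
cat > h.py <<'E'
import numpy as np, cv2
from cell import env, vision, job
def save(name,fn):
    c=vision.calibration(name); im,d=vision.read_camera(name)
    cv2.imwrite('pics/'+fn+'.png',im); np.savez('pics/'+fn+'.npz',im=im,d=d,fov=c['vertical_fov'],cx=c['cx'],cy=c['cy'],pose=c['pose']); return im,d,c
class V:
    def __init__(s,fn):
        z=np.load('pics/'+fn+'.npz'); s.im=z['im'];s.d=z['d'];s.P=z['pose'];s.cx=float(z['cx']);s.cy=float(z['cy']);s.f=240/np.tan(np.radians(float(z['fov']))/2)
    def plane(s,u,v,z):
        r=s.P[:3,:3]@np.array([(u-s.cx)/s.f,(v-s.cy)/s.f,1]); o=s.P[:3,3]; return o+r*(z-o[2])/r[2]
    def cloud(s):
        v,u=np.mgrid[:480,:640]; d=s.d
        p=np.stack([(u-s.cx)/s.f*d,(v-s.cy)/s.f*d,d],-1); w=p@s.P[:3,:3].T+s.P[:3,3]; w[d<=0]=np.nan; return w
    def proj(s,p):
        q=s.P[:3,:3].T@(np.array(p)-s.P[:3,3]); return q[0]/q[2]*s.f+s.cx,q[1]/q[2]*s.f+s.cy
E
python3 - <<'E'
from h import *
print(env.state())
for n in('top','side','wrist'):
    save(n,n+'0'); c=vision.calibration(n); print(n,c['vertical_fov'],c['cx'],c['cy'],np.round(c['pose'],2).tolist())
E
```

```text
pics
{'t': 0.0, 'joints': array([-1.38660041e+00,  4.91565959e-01,  1.55944018e+00,  3.17307689e-07,
        1.09163761e+00, -1.05580588e-01]), 'qvel': array([ 0.00198064,  0.00054345,  0.00018029,  0.00023054,  0.00109322,
       -0.0003612 ]), 'tau': array([-2.31476428e-03, -6.12658167e+01, -2.58181232e+01,  6.91869948e-02,
        4.82838694e-02, -1.07860865e-04]), 'eef_pos': array([ 178.57879026, -598.7124556 ,  214.06094664]), 'tcp_rot': array([-1.57068528e+00,  1.04520916e-03, -1.28101991e+00]), 'ft_force': array([0.74655552, 0.29414617, 0.09412214]), 'moment': array([-0.02687567, -0.00448693,  0.04019386]), 'opening': 0.9967237320831187}
top 43.85864567908743 333.343696595792 232.35350378709327 [[0.03, -1.0, 0.09, 393.74], [-1.0, -0.03, 0.0, 17.16], [0.0, -0.09, -1.0, 1629.86], [0.0, 0.0, 0.0, 1.0]]
side 43.7884505943762 318.8420533290795 242.59639531808455 [[-1.0, -0.04, 0.07, 450.19], [-0.08, 0.68, -0.73, 877.48], [-0.02, -0.73, -0.68, 941.07], [0.0, 0.0, 0.0, 1.0]]
wrist 62.58418801151703 324.3480542960731 245.91058349797493 [[0.29, -0.92, -0.25, 250.96], [-0.96, -0.28, -0.08, -577.8], [-0.0, 0.26, -0.96, 384.85], [0.0, 0.0, 0.0, 1.0]]
```

View pics/top0.png

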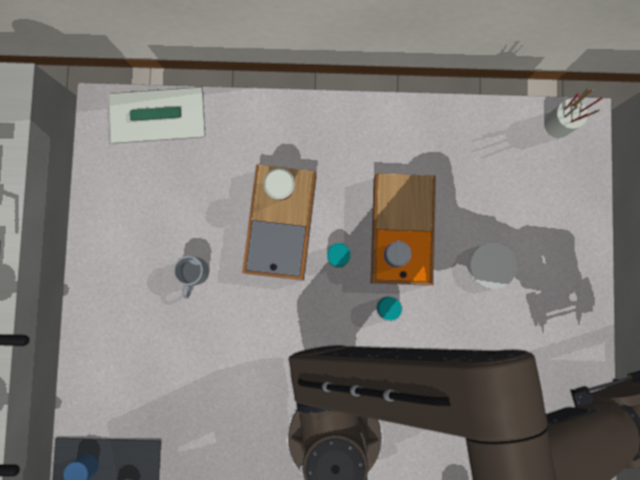

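View pics/side0.png

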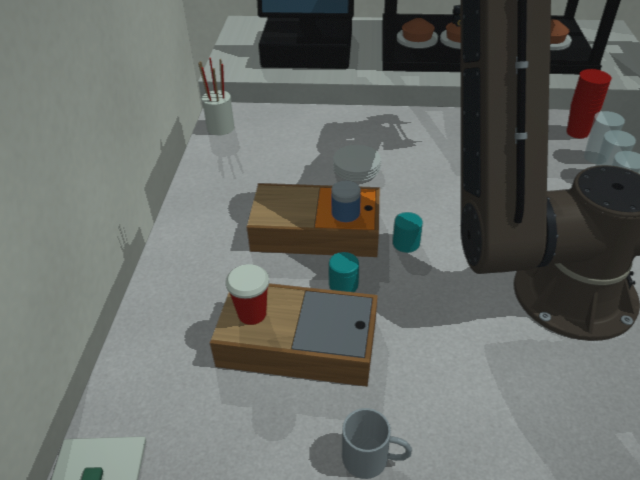

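View pics/wrist0.png

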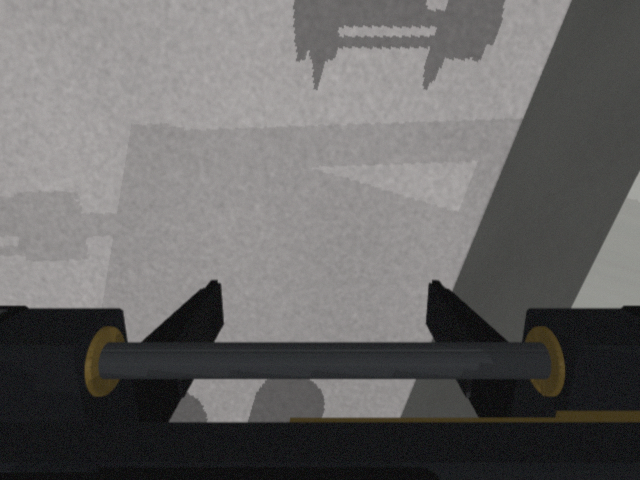

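The top view shows the orange caddy at about (403,230), with the canister's steel lid at (399,253) and the dot at (403,274). The turquoise decoys stand at (389,308) and (338,255). Next I measure them.

Run:
```python
from h import *
t=V('top0'); s=V('side0')
for nm,v in(('top',t),('side',s)):
    w=v.cloud(); hsv=cv2.cvtColor(v.im,cv2.COLOR_BGR2HSV)
    H,S,Vv=hsv[...,0].astype(int),hsv[...,1],hsv[...,2]
    org=(H>=5)&(H<=20)&(S>200)&(w[...,2]>50)
    print(nm,'orange',org.sum(),np.nanmedian(w[org],0))
    c,_=cv2.findContours(org.astype(np.uint8),cv2.RETR_EXTERNAL,cv2.CHAIN_APPROX_NONE)
    c=max(c,key=cv2.contourArea); r=cv2.minAreaRect(c); bx=cv2.boxPoints(r); P=np.array([v.plane(*p,75) for p in bx]); print(np.round(P[:,:2],1).tolist(), P.mean(0))
    # wood tops of caddies
    top=np.isfinite(w[...,2])&(abs(w[...,2]-75)<8)&(w[...,0]>250)
    n,l,st,ce=cv2.connectedComponentsWithStats(top.astype(np.uint8))
    for i in range(1,n):
        if st[i,4]>1500: 
            cc,_=cv2.findContours((l==i).astype(np.uint8),cv2.RETR_EXTERNAL,cv2.CHAIN_APPROX_NONE)
            r=cv2.minAreaRect(max(cc,key=cv2.contourArea)); P=np.array([v.plane(*p,75)[:2] for p in cv2.boxPoints(r)]); print('caddy',st[i],P.mean(0).round(1),P.round(1).tolist(), 'zmed',np.median(w[l==i][:,2]))
    dark=(Vv<60)&(abs(w[...,2]-75)<12)
    n,l,st,ce=cv2.connectedComponentsWithStats(dark.astype(np.uint8))
    for i in range(1,n):
        if st[i,4]>15: print('dark',st[i],ce[i].round(1),v.plane(*ce[i],75).round(1))
    for z0,z1,n0 in((135,160,'can top'),(165,190,'cup'),):
        m=(w[...,2]>z0)&(w[...,2]<z1)&(w[...,0]>350)&(abs(w[...,1])<250)
        n,l,st,ce=cv2.connectedComponentsWithStats(m.astype(np.uint8))
        for i in range(1,n):
            if st[i,4]>60: print(n0,st[i],v.plane(*ce[i],{'can top':145,'cup':175}[n0]).round(1),'z',np.median(w[l==i][:,2]))
    tq=(H>80)&(H<98)&(S>150)
    n,l,st,ce=cv2.connectedComponentsWithStats(tq.astype(np.uint8))
    for i in range(1,n):
        if st[i,4]>60: q=w[l==i]; print('tq',st[i],np.nanpercentile(q,[2,50,98],axis=0).round(0).tolist())
```

```text
top orange 1967 [ 481.05453086 -182.75929876   75.4013819 ]
[[419.2, -95.4], [548.9, -96.5], [548.6, -237.9], [418.9, -235.7]] [ 483.91291286 -166.3656971    75.        ]
caddy [ 242  164   74  116 5675] [563.4 161.9] [[426.1, 253.6], [715.5, 231.1], [700.4, 68.8], [411.5, 94.0]] zmed 74.98986946347759
caddy [ 372  173   64  113 5906] [ 554. -167.] [[408.8, -85.2], [699.5, -87.6], [699.1, -250.2], [408.4, -245.0]] zmed 74.7830949764766
dark [271 264   5   6  25] [273.  266.6] [444.6 172.5  75. ]
dark [400 272   6   5  24] [402.7 274. ] [ 434.8 -165.8   75. ]
can top [386 241  26  25 499] [ 484.4 -145.5  145. ] z 145.21150781221513
cup [264 168  31  31 747] [646.9 155.6 175. ] z 174.94389580123766
tq [328 244  22  23 403] [[454.0, -22.0, 63.0], [480.0, 3.0, 70.0], [508.0, 28.0, 77.0]]
tq [378 298  23  22 408] [[320.0, -159.0, 61.0], [346.0, -132.0, 70.0], [371.0, -106.0, 78.0]]
side orange 1086 [ 476.95493048 -137.8107521    75.09109876]
[[549.4, -93.8], [556.7, -232.5], [421.6, -230.1], [424.0, -92.6]] [ 487.9134293  -162.26602021   75.        ]
caddy [ 246  183  134   53 5061] [ 562
[... 587 characters left out ...]
[367.9 207.7] [ 437.  -164.8   75. ]
dark [543 265  90  41 926] [584.3 288.2] [14.7 56.9 75. ]
dark [355 321  10   8  64] [359.8 324.5] [446.1 172.8  75. ]
can top [  0 146  13  25 147] [1289.8 -222.1  145. ] z 146.29748851723593
can top [331 180  29  21 489] [ 487.5 -136.3  145. ] z 144.33525095784864
can top [229 287  39  20 280] [643.8 184.9 145. ] z 146.77463859154608
cup [  0 135   9  19  90] [1289.1 -233.9  175. ] z 175.28822967602844
cup [ 225  264   44   34 1120] [648.5 166.6 175. ] z 174.41566860727238
tq [394 213  28  39 913] [[321.0, -153.0, 6.0], [349.0, -111.0, 57.0], [375.0, -100.0, 72.0]]
tq [329 253  30  38 996] [[456.0, -18.0, 13.0], [483.0, 24.0, 64.0], [511.0, 37.0, 73.0]]
```

Run:
```python
from h import *
im=cv2.imread('pics/top0.png')[140:330,230:480]; a=cv2.resize(im,(790,600),interpolation=cv2.INTER_CUBIC); cv2.imwrite('pics/top0z.png',a)
```

```text
(no output)
```

View pics/top0z.png

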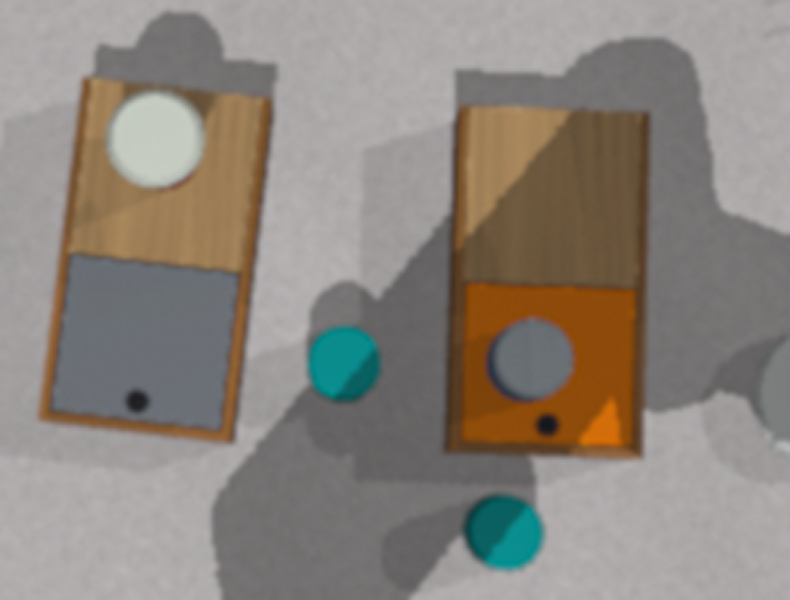

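```bash
cat >> h.py <<'E'
from scipy.spatial.transform import Rotation as Ro
def delta(target,yawdeg):
    s=env.state(); R=Ro.from_euler('xyz',s['tcp_rot']); G=Ro.from_euler('xyz',[-90,0,yawdeg],degrees=True)
    print('t',round(s['t'],2),'pos',s['eef_pos'].round(1),'F',s['ft_force'].round(1),'op',round(s['opening'],2))
    print('shift',R.inv().apply(np.array(target)-s['eef_pos']).round(1),'turn',np.degrees((R.inv()*G).as_rotvec()).round(1))
E
python3 -c "
from h import *
delta([425,-139,214],-96)"
```

```text
t 0.15 pos [ 178.6 -598.8  214.2] F [0.3 0.6 0.5] op 1.0
shift [-370.2    0.5  367.5] turn [ 0.  22.6 -0. ]
```

```bash
python3 -m crank '[[-35,0,35,0,5,0],[-70,0,70,0,10,0],[-105,0,105,0,15,0],[-140,0,140,0,20,0],[-175,0,174,0,22.6,0]]' 0.44; python3 -c "
from h import *
delta([425,-139,214],-96)"
```

```text
t: 0.65
eef_pos: [295.8, -379.5, 214.3]
tcp_rot: [-1.571, 0.001, -1.679]
ft_force: [0.4, -0.6, 0.6]
opening: 0.638
t 0.65 pos [ 295.8 -379.5  214.3] F [ 0.4 -0.6  0.6] op 0.64
shift [-253.     0.5  102.4] turn [ 0.  -0.2 -0.1]
```

```bash
python3 -m crank '[[-45,0,18,0,0,0],[-90,0,36,0,0,0],[-135,0,54,0,0,0],[-180,0,72,0,0,0],[-225,0,92,0,0,0]]'; python3 -m crank '[[-22,0,7,0,0,0],[-22,0,7,0,0,0],[-22,0,7,0,0,0]]';  python3 -c "
from h import *
save('wrist','wrist1'); save('top','top1'); save('side','side1')
delta([425,-139,87],-96)"
```

```text
t: 1.15
eef_pos: [412.0, -163.9, 214.6]
tcp_rot: [-1.571, 0.001, -1.679]
ft_force: [0.1, -0.6, 0.7]
opening: 0.44
t: 1.45
eef_pos: [421.4, -142.5, 214.5]
tcp_rot: [-1.571, 0.001, -1.678]
ft_force: [-0.1, -0.5, 0.1]
opening: 0.439
t 1.6 pos [ 421.1 -143.6  214.6] F [-0.6  0.8  0.4] op 0.44
shift [ -4.9 127.6   3.4] turn [ 0.  -0.3 -0. ]
```

View pics/wrist1.png

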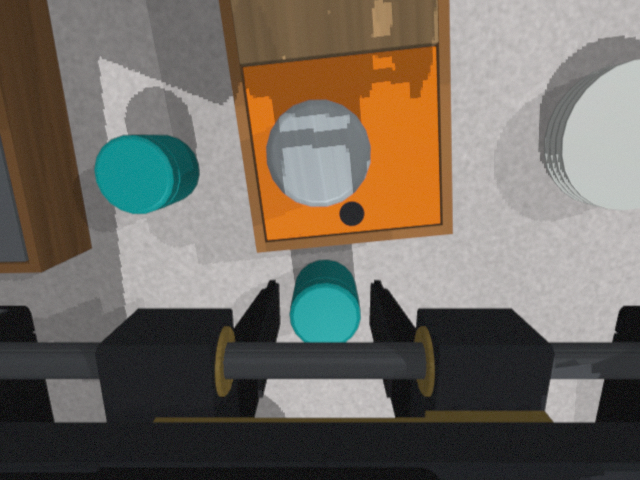

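The wrist view shows the canister lid at (319,153) and the dot at (351,213), both ahead of the fingers. I cross-check their positions from this view.

```bash
python3 -c "
from h import *
w=V('wrist1'); print(w.plane(319,153,145),w.plane(351,213,75)); print([w.plane(*p,75).round(1).tolist() for p in((245,66),(437,44),(266,241),(440,223))])
c=w.cloud(); m=(c[...,2]>138)&(c[...,2]<152)&(c[...,0]>450); ys,xs=np.where(m); print(len(xs),cv2.minEnclosingCircle(np.stack([xs,ys],1).astype(np.int32)))
"
```

```text
[ 487.90006878 -146.54224003  145.        ] [ 436.4125009  -165.50798376   75.        ]
[[552.1, -98.9, 75.0], [551.7, -237.6, 75.0], [420.9, -94.8, 75.0], [420.6, -235.7, 75.0]]
8776 ((318.0, 152.08963012695312), 53.847171783447266)
```

```bash
python3 -m crank '[[-3,40,0,0,0,0],[-4,80,0,0,0,0],[-4,115,0,0,0,0],[-4,127,0,0,0,0],[-4,127,0,0,0,0]]'; python3 -c "
from h import *
delta([624-35,-146-14,87],-96)
save('wrist','wrist2'); save('side','side2')"
```

```text
t: 2.1
eef_pos: [420.4, -140.1, 86.0]
tcp_rot: [-1.574, 0.002, -1.682]
ft_force: [-0.4, -0.3, 0.3]
opening: 0.441
t 2.1 pos [ 420.4 -140.1   86. ] F [-0.4 -0.3  0.3] op 0.44
shift [  1.   -1.6 169.7] turn [ 0.2 -0.4 -0.1]
```

View pics/wrist2.png

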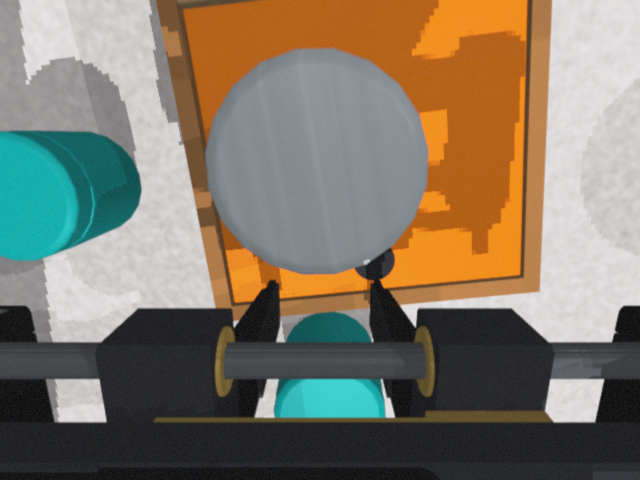

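View pics/side2.png

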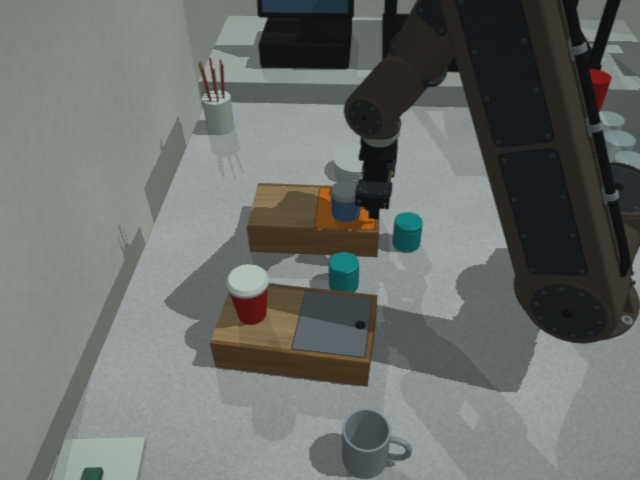

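The canister is centred between the fingers (lid at (317,160), fingertips at 275 and 375). I push slowly along tool z.

```bash
python3 -m crank '[[0,0,10,0,0,0],[0,0,18,0,0,0],[0,0,24,0,0,0],[0,0,30,0,0,0],[0,0,36,0,0,0]]'; python3 -m crank '[[0,-1,7,0,0,0],[0,-1,14,0,0,0],[0,-1,21,0,0,0],[0,-1,28,0,0,0],[0,-1,35,0,0,0]]'; python3 -c "
from h import *
delta([624-35,-146-14,86],-96)
save('wrist','wrist3')"
```

```text
t: 2.7
eef_pos: [457.6, -144.1, 88.0]
tcp_rot: [-1.571, 0.001, -1.682]
ft_force: [-1.8, -0.6, 0.4]
opening: 0.44
t: 3.2
eef_pos: [493.0, -148.1, 88.9]
tcp_rot: [-1.571, 0.001, -1.682]
ft_force: [-1.3, -0.1, -0.2]
opening: 0.436
t 3.2 pos [ 493.  -148.1   88.9] F [-1.3 -0.1 -0.2] op 0.44
shift [ 1.2  2.8 96.7] turn [ 0.  -0.4 -0. ]
```

View pics/wrist3.png

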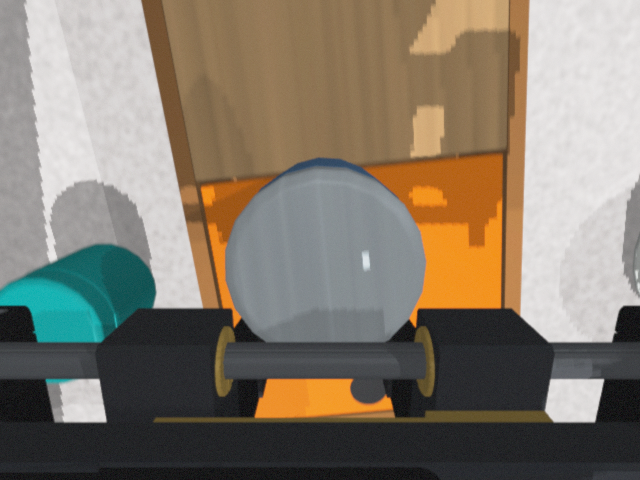

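The canister sits nested between the fingers and upright, with low force. I continue.

```bash
python3 -m crank '[[0,2,7,0,0,0],[0,2,14,0,0,0],[0,2,21,0,0,0],[0,2,28,0,0,0],[0,2,35,0,0,0]]'; python3 -m crank '[[0,0,7,0,0,0],[0,0,14,0,0,0],[0,0,21,0,0,0],[0,0,28,0,0,0],[0,0,35,0,0,0]]'; python3 -c "
from h import *
delta([624-35,-146-14,86],-96)
save('wrist','wrist4')"
```

```text
t: 3.75
eef_pos: [529.5, -152.3, 86.9]
tcp_rot: [-1.57, 0.001, -1.682]
ft_force: [-1.0, -0.0, -0.2]
opening: 0.438
t: 4.25
eef_pos: [564.8, -156.2, 87.0]
tcp_rot: [-1.57, 0.001, -1.682]
ft_force: [-0.5, 0.2, -1.3]
opening: 0.441
t 4.25 pos [ 564.8 -156.2   87. ] F [-0.5  0.2 -1.3] op 0.44
shift [ 1.1  1.  24.4] turn [-0.  -0.4 -0. ]
```

View pics/wrist4.png

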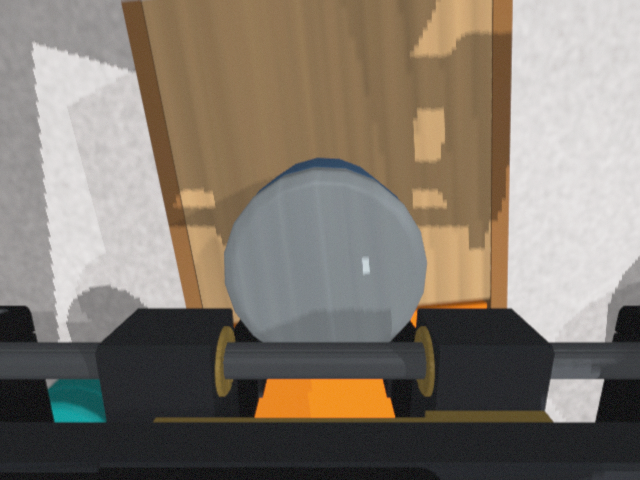

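The canister is past the hinge and on the deck. I finish the push with slowing rows, then back off before rising.

```bash
python3 -m crank '[[0,0,7,0,0,0],[0,0,14,0,0,0],[0,0,20,0,0,0],[0,0,24,0,0,0],[0,0,26,0,0,0]]'; python3 -m crank '[[0,0,-6,0,0,0],[0,0,-20,0,0,0],[0,0,-40,0,0,0],[0,-20,-60,0,0,0],[0,-60,-80,0,0,0]]';  python3 -c "
from h import *
save('wrist','wrist5');save('side','side5')
delta([435.8,-165.6,140],-90)"
```

```text
t: 4.8
eef_pos: [592.0, -159.3, 87.0]
tcp_rot: [-1.569, 0.0, -1.682]
ft_force: [-0.3, 0.3, 0.1]
opening: 0.439
t: 5.3
eef_pos: [510.0, -149.9, 145.4]
tcp_rot: [-1.574, 0.002, -1.682]
ft_force: [0.3, -0.1, 0.2]
opening: 0.441
t 5.4 pos [ 511.7 -150.6  150.8] F [ 0.   0.2 -0.3] op 0.44
shift [ 23.3  10.4 -73.9] turn [-0.4 -6.4  0.1]
```

View pics/wrist5.png

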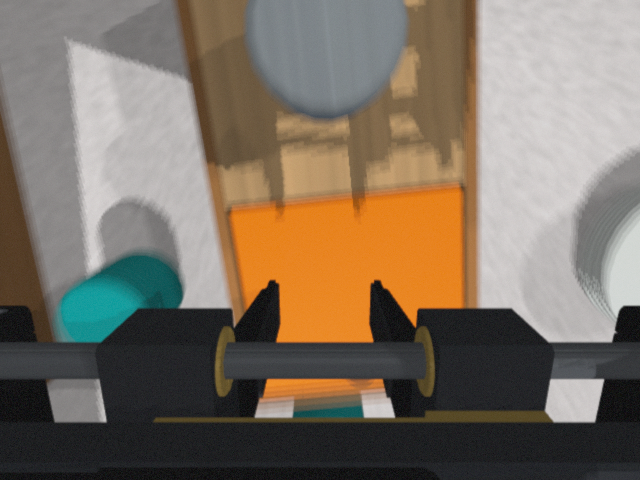

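View pics/side5.png

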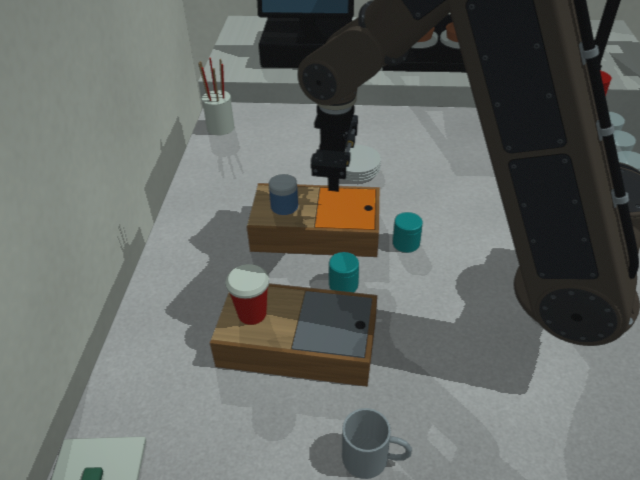

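The canister stands upright on the deck. Now I shut the fingers and move over the dot.

```bash
python3 -m crank '[[12,0,-37,0,-3.2,0],[23,10,-72,0,-6.4,0],[23,10,-72,0,-6.4,0],[23,10,-72,0,-6.4,0],[23,10,-72,0,-6.4,0]]' 0;  python3 -c "
from h import *
save('wrist','wrist6');save('top','top6')
delta([437,-165.6,85],-90.7)"
```

```text
t: 5.9
eef_pos: [438.5, -165.8, 140.5]
tcp_rot: [-1.563, -0.002, -1.571]
ft_force: [-0.5, 0.1, 0.1]
opening: 0.074
t 6.0 pos [ 438.4 -165.5  140.3] F [0.1 0.4 0.2] op 0.02
shift [-0.1 55.3 -1.8] turn [-0.4  0.8  0.1]
```

View pics/wrist6.png

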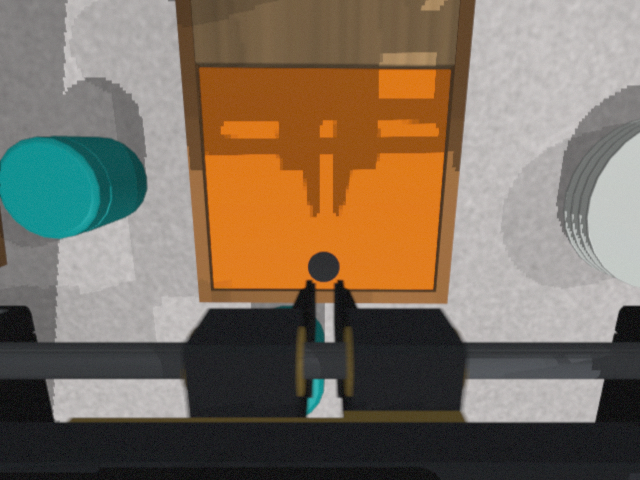

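View pics/top6.png

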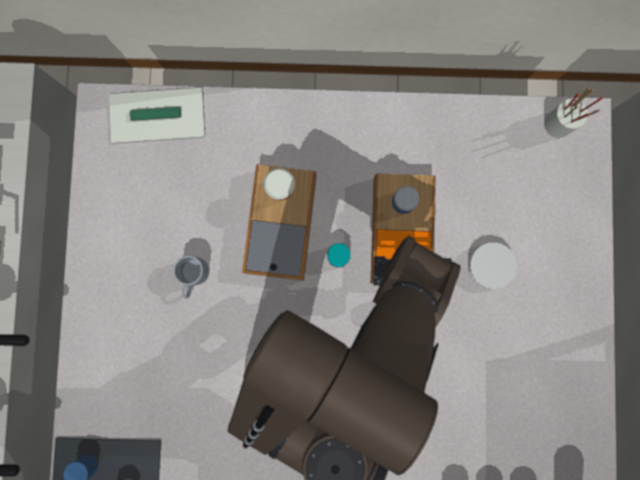

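```bash
python3 -c "
from h import *
print(V('top6').plane(405.5,199.5,144), V('wrist6').plane(323,266,75))
V5=V('wrist5'); print(V5.plane(326,37,144))"
python3 -m crank '[[0,15,0,0,0,0],[0,30,-1,0,0,0],[0,42,-2,0,0,0],[0,50,-2,0,0,0],[0,50,-2,0,0,0]]'
```

```text
[ 620.27696896 -161.47160135  144.        ] [ 436.44136779 -165.26980179   75.        ]
[ 622.82088497 -163.19651244  144.        ]
t: 6.5
eef_pos: [436.8, -165.4, 89.5]
tcp_rot: [-1.565, -0.001, -1.57]
ft_force: [0.6, -0.2, 0.1]
opening: 0.008
```

The canister is near the deck's middle, and the tip is over the dot to within 1 mm. I press gently.

```bash
python3 -m crank '[[0,5,0,0,0,0],[0,9,0,0,0,0],[0,12,0,0,0,0],[0,14,0,0,0,0],[0,15,0,0,0,0]]'; python3 -m crank '[[0,2,0,0,0,0],[0,4,0,0,0,0],[0,5,0,0,0,0],[0,5,0,0,0,0]]'
```

```text
t: 7.0
eef_pos: [437.0, -165.5, 74.6]
tcp_rot: [-1.565, -0.002, -1.57]
ft_force: [-1.9, 1.4, 5.1]
opening: 0.003
t: 7.4
eef_pos: [437.1, -165.5, 69.9]
tcp_rot: [-1.564, -0.002, -1.57]
ft_force: [-1.1, 1.4, 5.7]
opening: 0.003
```

```bash
python3 -m crank '[[0,1,0,0,0,0],[0,2,0,0,0,0],[0,2,0,0,0,0]]'
```

```text
t: 7.7
eef_pos: [437.2, -165.5, 68.6]
tcp_rot: [-1.564, -0.002, -1.57]
ft_force: [-4.5, 2.2, 12.8]
opening: 0.005
```

The firm stop is reached. I retreat upward.

```bash
python3 -m crank '[[0,-5,0,0,0,0],[0,-15,0,0,0,0],[0,-30,0,0,0,0],[0,-45,0,0,0,0],[0,-60,-5,0,0,0]]'; python3 -m crank '[[0,-20,-8,0,0,0],[0,-40,-16,0,0,0],[0,-70,-20,0,0,0],[0,-100,-20,0,0,0],[0,-120,-20,0,0,0]]'; python3 -c "
from h import *
save('wrist','wrist7');save('side','side7');save('top','top7');delta([437,-165,250],-90)"
```

```text
t: 8.2
eef_pos: [432.1, -165.5, 129.6]
tcp_rot: [-1.563, -0.002, -1.57]
ft_force: [0.7, -0.7, 0.3]
opening: 0.004
t: 8.7
eef_pos: [411.2, -165.3, 252.0]
tcp_rot: [-1.561, -0.004, -1.57]
ft_force: [0.2, -0.1, -0.2]
opening: 0.003
t 8.85 pos [ 411.4 -165.3  250.5] F [-0.4 -0.  -0.2] op 0.01
shift [-0.3  0.7 25.6] turn [-0.6  0.1  0.2]
```

View pics/wrist7.png

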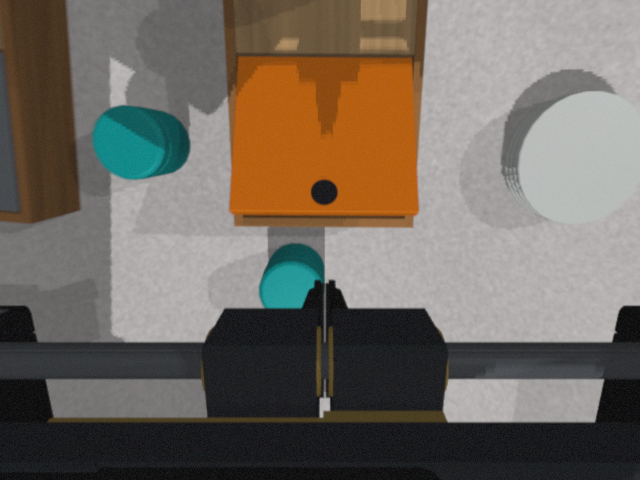

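View pics/side7.png

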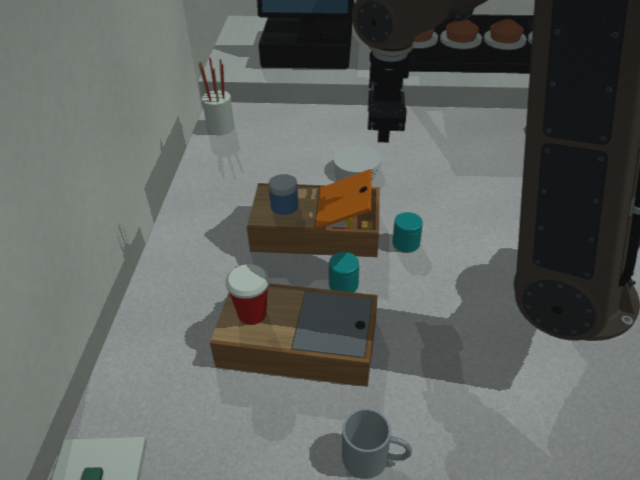

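The lid has sprung ajar (side view: near edge raised at about (372,175)). The canister is upright on the deck at (284,195). One last numeric check before handing in.

```bash
python3 -m crank '[[0,-5,0,0,0,0],[0,-5,0,0,0,0],[0,-5,0,0,0,0]]'
python3 - <<'E'
from h import *
save('side','side8');save('wrist','wrist8')
a=V('side0');b=V('side8')
w=b.cloud(); h=cv2.cvtColor(b.im,cv2.COLOR_BGR2HSV); m=(h[...,0]>=5)&(h[...,0]<=20)&(h[...,1]>200)&(w[...,2]>70)&(w[...,0]>380)&(abs(w[...,1]+165)<80)&(w[...,2]<160)
p=w[m]; k=np.polyfit(p[:,0],p[:,2],1); print('lid angle',-np.arctan(k[0]),'n',m.sum(),'zmax',np.nanpercentile(p[:,2],98))
df=np.abs(a.im.astype(int)-b.im).sum(2)
for n,(x0,y0,x1,y1) in dict(jug=(335,405,415,478),cup=(222,262,272,325),grey_lid=(292,290,378,358),tq=(325,250,362,294)).items():
    r=np.abs(a.d-b.d)[y0:y1,x0:x1]; print(n,'depth diff median',np.median(r).round(1),'frac>12mm',(r>12).mean().round(3))
w=V('top7').cloud(); t0=V('top0').cloud()
for nm,c in(('before',t0),('after',w)):
    for o,(lo,hi,x0,x1,y0,y1) in dict(can=(138,150,560,720,-250,-80),sauc=(33,48,350,600,-500,-280),jug=(80,95,350,560,280,480),cup=(168,182,560,720,60,250)).items():
        q=(c[...,2]>lo)&(c[...,2]<hi)&(c[...,0]>x0)&(c[...,0]<x1)&(c[...,1]>y0)&(c[...,1]<y1); print(nm,o,q.sum(),np.median(c[q],0).round(1) if q.any() else '')
E
```

```text
t: 9.15
eef_pos: [411.2, -165.2, 254.9]
tcp_rot: [-1.562, -0.003, -1.57]
ft_force: [0.3, 0.5, -0.2]
opening: 0.008
lid angle 0.49497191334717816 n 1997 zmax 136.7649837638992
jug depth diff median 1.7 frac>12mm 0.007
cup depth diff median 2.0 frac>12mm 0.008
grey_lid depth diff median 2.0 frac>12mm 0.009
tq depth diff median 2.4 frac>12mm 0.015
before can 0 
before sauc 1621 [ 465.8 -410.6   40.1]
before jug 175 [428.2 393.5  88.2]
before cup 703 [647.2 155.8 175. ]
after can 443 [ 624.3 -163.4  144.1]
after sauc 1613 [ 465.4 -411.3   39.9]
after jug 177 [427.8 394.7  88.9]
after cup 708 [647.1 155.9 175. ]
```

```bash
python3 -c "
from h import *
print(job.job_done())"
```

```text
the job is handed in; nothing more can be done
None
```

The job is done and handed in at about 9.3 s on the robot's clock. I pushed the canister off the orange lid with the part-open fingers on either side of it. I then pressed the black dot with the fingers shut, down to the firm stop at about 13 N, and drew back upward.

My last checks before handing in showed:
- **Canister:** upright at about (624, -163) mm, near the middle of the deck. Its top is at 144 mm, as expected for standing on the deck.
- **Orange lid:** ajar at about 0.49 rad.
- **Everything else:** the grey lid is shut, and the cup, jug and saucers are unmoved to within about 1.5 mm. The turquoise tin between the caddies is also unmoved. The one in front of the orange caddy still stands, but I did not measure it again.
- **Robot:** clear of everything, with no force on the tool.

No check failed. The cameras' first positions for the canister differed by up to 9 mm. The side camera's reading was the odd one out, probably because its mask caught the tin's side. The wrist camera agreed with the top view to about 4 mm, so I used those two.

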